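# Mount the solder reel on its braked stand

### The arm

A 6-joint arm with a two-finger parallel gripper is mounted at the origin on the work surface. World frame = base frame: x ahead of the robot, y to its left, z up, the work surface at z = 0. Lengths are in m, angles in rad, forces in N, time in s.
With the tool pointing down it reaches from about 0.275 to 0.85 m from the base axis. Payload 19 kg.
Tool frame: the origin (TCP) lies midway between the tips of the shut fingers; the grasp point (between the pads) lies behind it (bot.pinch_z is the z of the grasp point in the tool frame, in m); z points along the fingers, y is the line along which they close (so a half turn about z gives the same grasp; the last joint's range is limited). The gripper opens to 85 mm and grips with 20 to 120 N. Pads are 22 mm wide; open, the fingers measure 114 mm over their backs; the gripper's body (76 mm by 85 mm) begins 54 mm behind the grasp point. The pads swing forward as they close: fully open they stand 13 mm farther back than shut.
Start: joints at [0.983, 0.15, 1.437, -0, 1.554, -0.134], TCP at [0.252, 0.517, 0.231] pointing down, gripper open.
Joint ranges: [-2.8, 2.8], [-0.68, 2.1], [0.12, 2.68], [-1.39, 4.53], [0.16, 2.79], [-2.81, 2.81]. Speed limits (rad/s): [1.89, 1.89, 2.22, 3.01, 3.01, 3.01].

### API

Orientations are given as a unit quaternion [w, x, y, z].
In Python, from plant import readout, cams, order, nets, bot gives the robot as it stands. The module is installed in compiled form; this text tells all that it offers.
- The arm moves only by the tool step_arm, never from a script. Its arguments are lists of equal length, an entry for each row: "translation": the shift along the world's x, y, z as a fraction of full scale, a list of three; "rot": the turn, a rotation vector about the world's x, y, z as a fraction of full scale, a list of three; "hand": the opening, from 0 (shut) to 1 (fully open). In form: {"translation": [[dx, dy, dz], ...], "rot": [[wx, wy, wz], ...], "hand": [hand, ...]}. A call has 1 to 20 rows; each row is the pose to reach, as a shift and turn from the pose commanded when the call began; what a row does not reach only later rows make up. Full scale, the value 1, is 100 mm for a shift and 60 degrees for a turn. A row lasts 1/10 s, in which the tool goes at most 50 mm and 8.59 degrees, less where a joint would pass 70% of its speed; a pose out of reach is approached as far as the arm can. A call with a number of a shift or a turn outside -1 to 1 is refused whole. A call with a gripper value outside its range is refused whole. The fingers move at their own pace and stop on an object; "newtons" is the grip in N (left out, the last holds). Time passes only in rows, so rows that repeat a pose let the fingers close. It gives the time, the measured TCP pose, the force, the opening and the grip force at its end, in the units of the state.
- readout.get_obs(): the state, without advancing time (a new reading comes with each control period).
- cams.read_camera(name): name is "side" or "top" or "wrist"; returns a dict with "pixels" (400x640x3 uint8, red, green, blue), "camera_matrix" (3x3 intrinsics, pixels), "camera_from_world" (4x4, takes a point from world to camera coordinates). Camera axes: x right, y down, z forward; pixel columns grow to the right and rows downward; lengths in m; the calibration is good to about 2 mm. A picture is of the moment at which its call begins. There is no depth.
- order.sign_off(): hands the job in; it is judged then, once.
Trained networks look in the newest picture that a camera, given by its name, has taken for a name from the list of things; names that differ only in an ending like _2 or _b are one class to them, and where a whole thing is asked for, a point or a joint stands for the part that bears it (a point fixed in the world has none). Each returns a list of dicts, best first, with "p" (0 to 1); they miss things now and then, are a little off and sometimes report something else, mostly with a low value. They report only what shows in the picture. A call takes as long as a camera call. They do not tell look-alikes from the thing itself.
- nets.regions_of(query, camera): "region" (400x640 bool, what is visible of it) and "pixel" ([column, row] in pixels, amid what is visible of it).
- nets.spot_point(query, camera): "pixel" ([column, row] in pixels: a listed point, or the origin of a listed thing).
The state is a dict: "time_s": time; "joints": joint angles; "dq": joint speeds; "tau": joint torques, N m; "eef_pos": TCP position; "tcp_rot": TCP orientation; "contact_force": force on the tool from outside, world axes, zero at the start; "wrist_torque": the same for the moment, N m; "finger_gap": finger opening in m; "grip_force": force on a finger pad.
Only numpy, scipy, OpenCV 4.12 (cv2) and the standard library are available. Lean on these libraries where they do the work, as an engineer would, in place of code of your own. Each camera call takes 0.05 s, during which the arm holds its last target. There are 200 camera calls.

### The job

Take the wide solder reel out of the rack, lay it flat on the mat and let go of it, then take it afresh and lower it over the upright spindle of the stand. Do not force it: turn it by feel until the drive pin on the disc drops into one of the reel's windows and the reel sits fully home, flat on the disc. Never drop it, and leave the other reels and everything else on the bench where they are.

Things in the scene. Friction and masses are not known exactly. Their poses are not given: they have to be found in the camera images.
- reel: The solder reel to mount, the widest of three: grey flanges 62 mm across, 4 mm thick, 40 mm over both; metal winding 48 mm across between. Origin at its centre, z along its axis, ends alike. Bore 14 mm right through. Each end has three windows 120 degrees apart (one on its own +x), 8 mm wide, 11 to 22 mm from the axis. 0.2 to 0.4 kg. Let go leaning 45 degrees over its edge, it tips down flat.
- rack: Grey sheet-metal cradle, 163 x 66 mm, 58 mm high at its two end plates, fixed. Three reels stand on edge in a row, 53 mm apart, on two rods along its x (their axes along that x, in any order), with 26 mm high dividers between. Origin under its centre; the solder reel's centre is 45 mm above the bench.
- mat: Grey-blue rubber bench mat 320 (x) x 200 (y) x 3 mm, fixed. Origin under its centre. Its nearer half (towards -x) is clear; a phone lies across its far end.
- stand: Pay-off stand, fixed: grey round cast foot 112 mm across and 15 mm high, an upright steel spindle in its middle, a brake disc round the spindle, and a wire guide post, 68 mm high, 80 mm from the spindle along the stand's own x. Origin under the spindle at bench height, z up along the spindle.
- spindle_tip (a point): Top of the spindle, 84 mm above the bench. The spindle is 12 mm thick, tapering over its top 10 mm to 5 mm.
- disc_top (a point): Point on the spindle axis at the top face of the brake disc (aluminium, 48 mm across), 30 mm above the bench. A steel drive pin, 6 mm thick and 17 mm from the axis, rises 6.5 mm from the disc, at any angle round the spindle: the angle is not reported and must be felt for or seen. The brake holds the disc still up to 0.2 N m.
- seat (a point): Point on the spindle axis 50 mm above the bench: where the reel's centre is when it sits fully home. While the pin is not in a window the reel stays about 6 mm higher; at most a third of a turn, in one grip or more, brings the next window over the pin (0.08 rad off is near enough); then it lowers with little force.
- reel_slim: Bystander: slim reel on the rack, 62 mm across, 20 mm wide. Origin at its centre.
- reel_small: Bystander: small, nearly empty reel on the rack, 50 mm across, 34 mm wide. Origin at its centre.
- phone: Bystander: phone lying across the far end of the mat, 148 x 72 x 8 mm, long side along its x. Origin under its centre.
- tub: Bystander: round flux tub on the mat, 38 mm across, 24 mm high. Origin under its centre.
- screwdriver: Bystander: precision screwdriver lying on the bench, 150 mm long. Origin near its middle.
- bottle: Bystander: clear cleaner bottle, 48 mm across, 105 mm high. Origin under its centre.
- tray: Bystander: aluminium parts tray, 110 x 150 x 22 mm. Origin under its centre.
- case: Bystander: folded phone case, 160 x 85 x 13 mm. Origin under its centre.
There are look-alikes about, which are no part of the job. Leave any green look-alike of the stand alone.

How it is judged:
By the outcome, as a careful person would: the job done as asked, in the order asked, and still so for the second after the job is handed in, with the robot touching nothing.
It also fails if it takes over 72 s, if anything falls off the work surface, if the arm or the gripper's body presses on something with over 40 N, if the wrist force passes 120 N, or if a joint passes its speed limit or range.

## Working session

There is one attempt and no reset: what is moved stays moved. The work goes in short steps, Python scripts to look and compute and a tool call to move; the robot and the scene stay as the last step left them, time stands still between calls to the robot, and variables do not carry over. Pictures are saved under pics/ and viewed, at most 10 in all, crops included, and the job is handed in when it is done.

Besides the shell and the picture viewer there is one more tool, called after ">>>" by a JSON object that holds its "method" and its "body", one argument or row to a line. step_arm: Moves the arm, as the interface text tells. Its arguments: {"type":"object","properties":{"translation":{"type":"array"},"rot":{"type":"array"},"hand":{"type":"array"},"newtons":{"type":"number"}},"required":["translation","rot","hand"]}

```bash
mkdir -p pics; cat > h.py <<'E'
import numpy as np, cv2
from plant import readout, cams, order, nets, bot
def cam(n):
    c=cams.read_camera(n); return c['pixels'],np.array(c['camera_matrix']),np.array(c['camera_from_world'])
def ray(px,K,T):
    d=np.linalg.inv(K)@[px[0],px[1],1]; R=T[:3,:3]; return -R.T@T[:3,3], R.T@d
def atz(px,K,T,z):
    o,d=ray(px,K,T); return o+d*(z-o[2])/d[2]
def proj(p,K,T):
    q=K@(T[:3,:3]@np.array(p)+T[:3,3]); return q[:2]/q[2]
def tri(obs):
    A=0;b=0
    for px,K,T in obs:
        o,d=ray(px,K,T); d/=np.linalg.norm(d); M=np.eye(3)-np.outer(d,d); A=A+M;b=b+M@o
    return np.linalg.solve(A,b)
E
python3 - <<'E'
from h import *
Z=dict(reel=.045,rack=0,mat=0,stand=0,spindle_tip=.084,disc_top=.03,reel_slim=.045,reel_small=.04,tub=.003,phone=.003,bottle=0,tray=0,case=0,screwdriver=0.005)
C={}
for n in('top','side'):
    im,K,T=cam(n);C[n]=(K,T); cv2.imwrite(f'pics/{n}0.png',im[:,:,::-1])
    print(n,'cam at',(-T[:3,:3].T@T[:3,3]).round(3))
    for q,z in Z.items():
        for r in nets.spot_point(q,n)[:3]:
            if r['p']>.2: print(q,round(r['p'],2),np.round(r['pixel']),atz(r['pixel'],K,T,z).round(3))
print(bot.pinch_z,readout.get_obs())
E
```

```text
top cam at [0.394 0.027 1.435]
reel 0.81 [245. 200.] [0.505 0.217 0.045]
rack 0.66 [241. 183.] [0.557 0.236 0.   ]
stand 0.86 [439. 278.] [ 0.282 -0.324  0.   ]
stand 0.64 [420. 188.] [ 0.537 -0.279  0.   ]
stand 0.55 [481. 217.] [ 0.453 -0.451  0.   ]
spindle_tip 0.92 [450. 280.] [ 0.283 -0.334  0.084]
spindle_tip 0.83 [425. 184.] [ 0.54  -0.276  0.084]
spindle_tip 0.8 [495. 220.] [ 0.442 -0.459  0.084]
disc_top 0.61 [485. 220.] [ 0.442 -0.452  0.03 ]
disc_top 0.59 [443. 276.] [ 0.29  -0.328  0.03 ]
disc_top 0.56 [423. 187.] [ 0.537 -0.281  0.03 ]
reel_slim 0.75 [238. 162.] [0.61  0.236 0.045]
reel_small 0.5 [240. 176.] [0.572 0.231 0.04 ]
reel_small 0.3 [314. 143.] [0.664 0.026 0.04 ]
tub 0.67 [312. 143.] [0.67  0.031 0.003]
tub 0.49 [295. 168.] [0.598 0.081 0.003]
phone 0.93 [315. 145.] [0.665 0.021 0.003]
bottle 0.67 [228. 118.] [0.746 0.272 0.   ]
tray 0.6 [368. 105.] [ 0.783 -0.133  0.   ]
case 0.92 [160. 248.] [0.374 0.461 0.   ]
screwdriver 0.5 [277. 119.] [0.742 0.131 0.005]
side cam at [-0.157 -0.807  1.129]
reel 0.82 [288. 179.] [0.504 0.227 0.045]
reel 0.71 [344. 216.] [ 
[... 1132 characters left out ...]
0187 {'time_s': 1.5, 'joints': array([ 9.82976700e-01,  1.50476565e-01,  1.43737609e+00, -1.08764610e-06,
        1.55378923e+00, -1.34025262e-01]), 'dq': array([-0.00014293, -0.00070108, -0.0003182 ,  0.00094706,  0.00073286,
       -0.00129254]), 'tau': array([ 5.60292192e-04, -7.12810850e+01, -5.71025205e+01, -3.29351742e-04,
        1.88769322e-03, -2.26941017e-05]), 'eef_pos': array([0.25208849, 0.51677323, 0.23129183]), 'tcp_rot': array([-8.18303246e-06,  2.24955313e-01,  9.74369081e-01, -2.32191662e-05]), 'contact_force': array([-0.30014657, -0.14475468,  0.50436899]), 'wrist_torque': array([-0.01292859, -0.01400413,  0.01220325]), 'grip_force': 0.0, 'finger_gap': 0.08540039601858813}
```

View pics/top0.png

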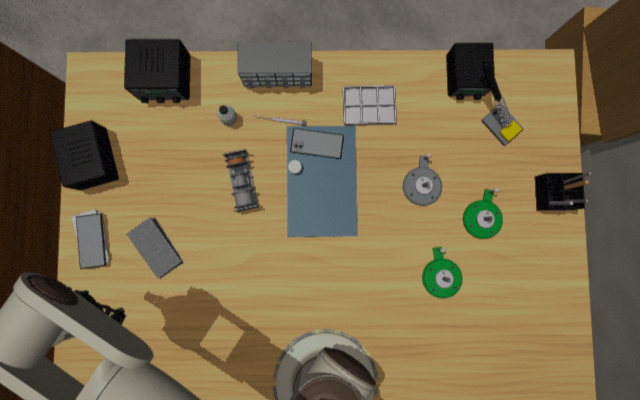

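View pics/side0.png

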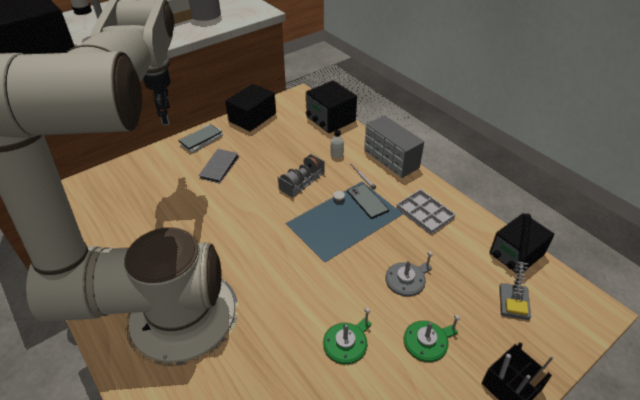

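Top view: the grey stand is at about (423,186), with green look-alikes at (483,218) and (442,278). The rack is at (241,182), with the wide reel at its near end (245,200). The mat's near half is clear, and the tub (295,168) and phone lie on its far half. The side view agrees. I'll move above the rack for a closer look.

>>> {"method": "step_arm", "body": {
  "translation": [
    [1, -1, 0],
    [1, -1, 0],
    [1, -1, 0],
    [1, -1, 0]
  ],
  "rot": [
    [0, 0, 0.55],
    [0, 0, 0.55],
    [0, 0, 0.55],
    [0, 0, 0.55]
  ],
  "hand": [1, 1, 1, 1]
}}

```text
time_s: 1.9
eef_pos: [0.3545, 0.4142, 0.2313]
tcp_rot: [0.0, -0.047, 0.999, -0.0]
contact_force: [0.1, 0.3, -0.2]
finger_gap: 0.086
grip_force: 0.0
```

>>> {"method": "step_arm", "body": {
  "translation": [
    [1, -1, 0],
    [1, -1, 0],
    [1, -1, 0]
  ],
  "rot": [
    [0, 0, 0],
    [0, 0, 0],
    [0, 0, 0]
  ],
  "hand": [1, 1, 1]
}}

```text
time_s: 2.2
eef_pos: [0.4534, 0.315, 0.2314]
tcp_rot: [0.0, -0.046, 0.999, -0.0]
contact_force: [-0.3, 1.2, 0.5]
finger_gap: 0.0856
grip_force: 0.0
```

>>> {"method": "step_arm", "body": {
  "translation": [
    [0.4, -0.95, 0],
    [0.4, -0.95, 0],
    [0.4, -0.95, 0],
    [0.4, -0.95, 0]
  ],
  "rot": [
    [0, 0, 0],
    [0, 0, 0],
    [0, 0, 0],
    [0, 0, 0]
  ],
  "hand": [1, 1, 1, 1]
}}

```text
time_s: 2.6
eef_pos: [0.4925, 0.2207, 0.2313]
tcp_rot: [-0.0, -0.044, 0.999, 0.0]
contact_force: [-0.8, 0.1, 0.3]
finger_gap: 0.0859
grip_force: 0.0
```

```bash
python3 - <<'E'
from h import *
o=readout.get_obs();print(o['eef_pos'],o['tcp_rot'],o['joints'])
im,K,T=cam('wrist'); cv2.imwrite('pics/w1.png',im[:,:,::-1]); print((-T[:3,:3].T@T[:3,3]).round(3),T[:3,:3].round(2))
for q,z in dict(reel=.045,reel_slim=.045,reel_small=.04,rack=0).items():
    for r in nets.spot_point(q,'wrist')[:2]: print(q,round(r['p'],2),np.round(r['pixel']),atz(r['pixel'],K,T,z).round(4))
    for r in nets.regions_of(q,'wrist')[:1]:
        c=cv2.minAreaRect(np.argwhere(r['region'])[:,::-1].astype(np.float32)); print(' rect',np.round(c[0]),np.round(c[1]),c[2])
im,K,T=cam('top'); print('top reel',[atz(r['pixel'],K,T,.045).round(4) for r in nets.spot_point('reel','top')[:1]])
E
```

```text
[0.49251704 0.22070293 0.23129064] [-2.18967606e-05 -4.43082589e-02  9.99017907e-01  3.73536591e-06] [ 2.78488156e-01  7.68040595e-02  1.51906616e+00  1.74337699e-05
  1.54576329e+00 -1.38095415e+00]
[0.427 0.214 0.374] [[-0.09  1.    0.  ]
 [ 0.96  0.09  0.26]
 [ 0.26  0.02 -0.96]]
reel 0.77 [313. 198.] [0.5121 0.2166 0.045 ]
 rect [317. 197.] [46. 55.] 83.04703521728516
reel_slim 0.93 [326. 282.] [0.614  0.2408 0.045 ]
 rect [327. 281.] [41. 52.] 82.87498474121094
reel_small 0.93 [319. 237.] [0.5594 0.2274 0.04  ]
reel_small 0.22 [157. 289.] [0.645 0.036 0.04 ]
 rect [322. 239.] [40. 42.] 83.41805267333984
rack 0.75 [321. 223.] [0.5564 0.2306 0.    ]
rack 0.16 [203. 247.] [0.6031 0.0781 0.    ]
 rect [320. 235.] [145.  62.] 84.76614379882812
top reel [array([ 0.5454, -0.2814,  0.045 ])]
```

View pics/w1.png

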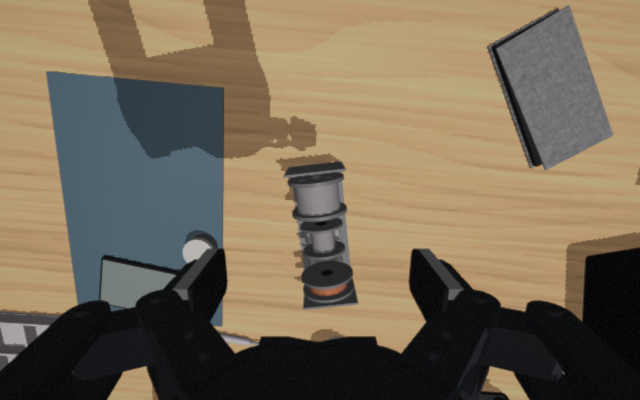

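The wrist view shows the rack from (315,168) to (330,300). The wide reel is at (317,197), the small one at (322,238) and the slim one at (327,281). Next I'll zoom in to get the rack's yaw and the reel's centre.

```bash
python3 - <<'E'
from h import *
im,K,T=cam('wrist'); c=im[150:320,250:400,::-1]; cv2.imwrite('pics/w1c.png',cv2.resize(c,(600,680*1),interpolation=cv2.INTER_CUBIC)[:600])
# predict outlines for candidate yaw/pos
def outl(c,yaw):
    ax=np.array([np.cos(yaw),np.sin(yaw),0]);ay=np.array([-ax[1],ax[0],0]);z=np.array([0,0,1])
    m=np.zeros(im.shape[:2],np.uint8)
    for s,r in((-20,31),(-16,31),(16,31),(20,31)):
        pass
    def cyl(a,b,r):
        P=[proj(np.array(c)+ax*s+r*(np.cos(t)*ay+np.sin(t)*z),K,T) for s in(a,b) for t in np.linspace(0,6.28,60)]
        cv2.fillConvexPoly(m,cv2.convexHull(np.float32(P)).astype(np.int32),1)
    cyl(-.02,-.016,.031);cyl(.016,.02,.031);cyl(-.016,.016,.024); return m.astype(bool)
r=nets.regions_of('reel','wrist')[0]['region']
from scipy.optimize import minimize
def f(x):
    m=outl([.51+x[0]/100,.22+x[1]/100,.045],x[2]*.3)
    return 1-(m&r).sum()/(m|r).sum()
best=min((minimize(f,[a,b,y],method='Nelder-Mead',options=dict(initial_simplex=np.array([[a,b,y],[a+.5,b,y],[a,b+.5,y],[a,b,y+.4]]))) for a in(-.2,.2) for b in(-.3,0) for y in(.3,.6)),key=lambda q:q.fun)
print('reel fit',.51+best.x[0]/100,.22+best.x[1]/100,best.x[2]*.3,best.fun)
o,d=proj([.5,.22,.076],K,T),proj(readout.get_obs()['eef_pos'],K,T);print(o,d)
for p in((285,172),(344,165)):print(atz(p,K,T,.058).round(4))
E
```

```text
reel fit 0.5086829829598397 0.22089958946020624 0.22961309757375445 0.06717363751584282
[315.44555524 194.90447807] [318.59287127 253.92154248]
[0.4829 0.1865 0.058 ]
[0.4699 0.2469 0.058 ]
```

View pics/w1c.png

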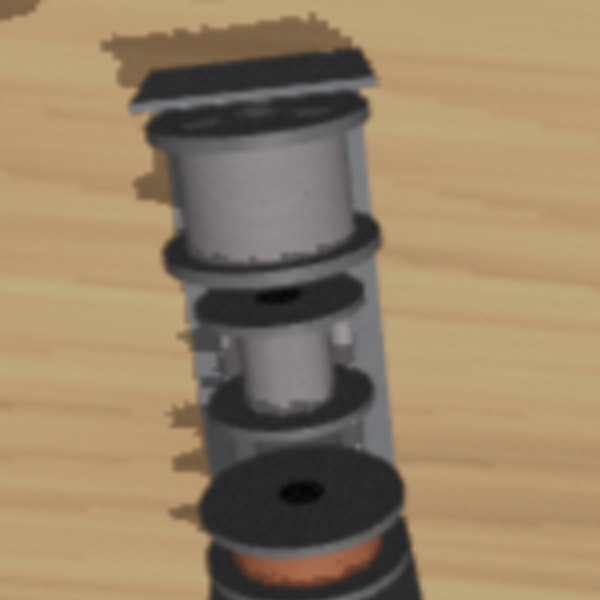

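The rack yaw comes out at about 0.225 rad and the reel centre at about (0.507, 0.221). I'll align, go lower and check again.

>>> {"method": "step_arm", "body": {
  "translation": [
    [0.15, 0, -1],
    [0.15, 0, -1],
    [0.15, 0, -1],
    [0.15, 0, -1]
  ],
  "rot": [
    [0, 0, 0.13],
    [0, 0, 0.13],
    [0, 0, 0.13],
    [0, 0, 0.13]
  ],
  "hand": [1, 1, 1, 1]
}}

```text
time_s: 3.65
eef_pos: [0.507, 0.2217, 0.1321]
tcp_rot: [-0.001, -0.113, 0.994, -0.0]
contact_force: [0.4, 0.8, 0.9]
finger_gap: 0.0855
grip_force: 0.0
```

```bash
cat >> h.py <<'E'
from scipy.optimize import minimize
def reelfit(K,T,r,c0,axis0,free='xyw'):
    """fit x,y,yaw of a lying reel (axis horizontal at yaw) to a mask"""
    def outl(c,yaw):
        ax=np.array([np.cos(yaw),np.sin(yaw),0]);ay=np.array([-ax[1],ax[0],0]);z=np.array([0,0,1])
        m=np.zeros(r.shape,np.uint8)
        for a,b,R in((-.02,-.016,.031),(.016,.02,.031),(-.016,.016,.024)):
            P=[proj(c+ax*s+R*(np.cos(t)*ay+np.sin(t)*z),K,T) for s in(a,b) for t in np.linspace(0,6.28,60)]
            cv2.fillConvexPoly(m,cv2.convexHull(np.float32(P)).astype(np.int32),1)
        return m.astype(bool)
    def f(x):
        m=outl(np.array([c0[0]+x[0]/100,c0[1]+x[1]/100,c0[2]]),axis0+x[2]*.3); return 1-(m&r).sum()/(m|r).sum()
    S=np.array([[0,0,0],[.5,0,0],[0,.5,0],[0,0,.4]])
    b=min((minimize(f,s,method='Nelder-Mead',options=dict(initial_simplex=S+s)) for s in([-.2,-.2,-.2],[.2,-.2,0],[-.2,.2,.2])),key=lambda q:q.fun)
    return c0[0]+b.x[0]/100,c0[1]+b.x[1]/100,axis0+b.x[2]*.3,b.fun
E
python3 - <<'E'
from h import *
o=readout.get_obs();print(o['eef_pos'],o['tcp_rot'])
im,K,T=cam('wrist'); cv2.imwrite('pics/w2.png',im[:,:,::-1])
for q in('reel','reel_small'):print([(round(r['p'],2),np.round(r['pixel']),atz(r['pixel'],K,T,.045).round(4)) for r in nets.spot_point(q,'wrist')[:2]])
r=nets.regions_of('reel','wrist')[0]; print(r['pixel'],r['region'].sum(),reelfit(K,T,r['region'],[.508,.221,.045],.22))
E
```

```text
[0.50699384 0.22173258 0.13205116] [-5.37059089e-04 -1.13035644e-01  9.93590780e-01 -1.28099917e-04]
[(0.77, array([315., 209.]), array([0.5095, 0.2195, 0.045 ]))]
[(0.88, array([316., 266.]), array([0.5577, 0.231 , 0.045 ]))]Traceback (most recent call last):
  File "<stdin>", line 5, in <module>
IndexError: list index out of range
```

View pics/w2.png

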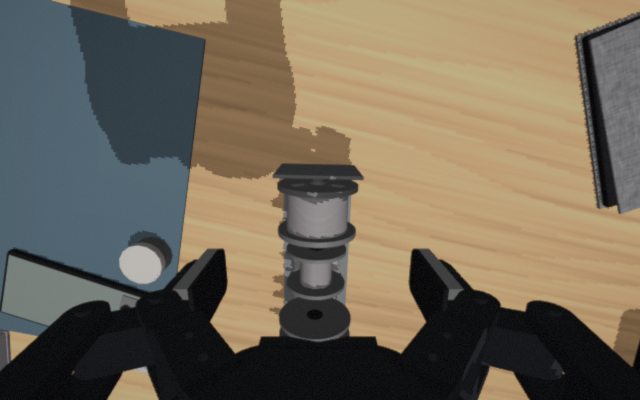

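The wide reel lies between the open fingers, at (317,208), with its axis aligned to the tool. I'll go down and grip the winding.

>>> {"method": "step_arm", "body": {
  "translation": [
    [0.02, -0.01, -0.5],
    [0.02, -0.01, -0.8],
    [0.02, -0.01, -1],
    [0.02, -0.01, -1]
  ],
  "rot": [
    [0, 0, 0],
    [0, 0, 0],
    [0, 0, 0],
    [0, 0, 0]
  ],
  "hand": [1, 1, 1, 1],
  "newtons": 50
}}

```text
time_s: 4.25
eef_pos: [0.5083, 0.2206, 0.0302]
tcp_rot: [-0.001, -0.113, 0.994, -0.0]
contact_force: [-0.4, -0.0, 0.4]
finger_gap: 0.0854
grip_force: 0.0
```

>>> {"method": "step_arm", "body": {
  "translation": [
    [0, 0, -0.04],
    [0, 0, -0.04],
    [0, 0, -0.04],
    [0, 0, -0.04],
    [0, 0, -0.04],
    [0, 0, -0.04],
    [0, 0, -0.04],
    [0, 0, -0.04]
  ],
  "rot": [
    [0, 0, 0],
    [0, 0, 0],
    [0, 0, 0],
    [0, 0, 0],
    [0, 0, 0],
    [0, 0, 0],
    [0, 0, 0],
    [0, 0, 0]
  ],
  "hand": [1, 1, 0.3, 0.3, 0.3, 0.3, 0.3, 0.3],
  "newtons": 50
}}

```text
time_s: 5.05
eef_pos: [0.5094, 0.2213, 0.0282]
tcp_rot: [0.001, -0.113, 0.994, 0.0]
contact_force: [-3.0, 3.2, 8.9]
finger_gap: 0.0463
grip_force: 50.2
```

>>> {"method": "step_arm", "body": {
  "translation": [
    [0, 0, 0.05],
    [0, 0, 0.1],
    [0, 0, 0.15],
    [0, 0, 0.2],
    [0, 0, 0.2]
  ],
  "rot": [
    [0, 0, 0],
    [0, 0, 0],
    [0, 0, 0],
    [0, 0, 0],
    [0, 0, 0]
  ],
  "hand": [0.3, 0.3, 0.3, 0.3, 0.3]
}}

```text
time_s: 5.55
eef_pos: [0.5094, 0.2208, 0.0481]
tcp_rot: [0.001, -0.113, 0.994, 0.0]
contact_force: [0.1, 0.4, -2.2]
finger_gap: 0.0466
grip_force: 51.8
```

```bash
python3 - <<'E'
from h import *
im,K,T=cam('wrist'); cv2.imwrite('pics/w3.png',im[100:400,100:540,::-1])
for n in ('top','side'):
    im,K,T=cam(n)
    if n=='top': mat=nets.regions_of('mat','top'); print('mat',[ (r['p'],atz(r['pixel'],K,T,.003)) for r in mat[:1]]); ys,xs=np.where(mat[0]['region']) if mat else ([],[]); print([atz(p,K,T,.003).round(3) for p in ((xs.min(),ys.max()),(xs.max(),ys.max()))] if mat else '')
    print(n,[(round(r['p'],2),r['pixel']) for r in nets.spot_point('reel',n)[:2]],proj([.509,.221,.065],K,T))
E
```

```text
mat [(0.94, array([0.53371082, 0.00116666, 0.003     ]))]
[array([0.404, 0.103, 0.003]), array([ 0.402, -0.095,  0.003])]
top [(0.37, [366.1, 102.9]), (0.31, [427.3, 185.2])] [242.48940979 197.49348278]
side [(0.64, [291.2, 174.1])] [290.24962143 174.59220226]
```

View pics/w3.png

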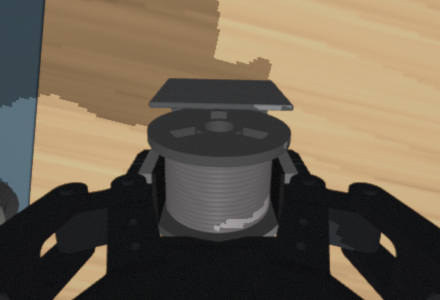

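The reel is held squarely and clear of the rack. I'll carry it to the mat, with a level yaw correction on the way.

>>> {"method": "step_arm", "body": {
  "translation": [
    [0, 0, 0.4],
    [0, 0, 0.8],
    [0, -0.3, 1],
    [-0.1, -0.7, 1],
    [-0.2, -1, 1],
    [-0.2, -1, 1]
  ],
  "rot": [
    [0, 0, 0],
    [0, 0, 0],
    [0, 0, -0.1],
    [0, 0, -0.215],
    [0, 0, -0.215],
    [0, 0, -0.215]
  ],
  "hand": [0.3, 0.3, 0.3, 0.3, 0.3, 0.3]
}}

```text
time_s: 6.45
eef_pos: [0.4882, 0.1181, 0.1474]
tcp_rot: [-0.0, 0.0, 1.0, -0.0]
contact_force: [-0.4, 0.5, -4.5]
finger_gap: 0.0467
grip_force: 53.6
```

>>> {"method": "step_arm", "body": {
  "translation": [
    [-0.1, -0.5, 0],
    [-0.2, -1, 0],
    [-0.2, -1, 0],
    [-0.2, -1, 0],
    [-0.2, -1, 0],
    [-0.2, -1, 0],
    [-0.2, -1, 0],
    [-0.2, -1, 0],
    [-0.2, -1, 0],
    [-0.2, -1, 0]
  ],
  "rot": [
    [0, 0, 0],
    [0, 0.1, 0],
    [0, 0.24, 0],
    [0, 0.38, 0],
    [0, 0.52, 0],
    [0, 0.66, 0],
    [0, 0.8, 0],
    [0, 0.9, 0],
    [0, 1, 0],
    [0, 1, 0]
  ],
  "hand": [0.3, 0.3, 0.3, 0.3, 0.3, 0.3, 0.3, 0.3, 0.3, 0.3]
}}

```text
time_s: 7.45
eef_pos: [0.4692, 0.021, 0.1443]
tcp_rot: [-0.503, -0.001, 0.864, 0.001]
contact_force: [-0.1, -0.4, -3.7]
finger_gap: 0.0464
grip_force: 53.9
```

```bash
python3 - <<'E'
from h import *
from scipy.spatial.transform import Rotation as R
o=readout.get_obs();q=o['tcp_rot'];M=R.from_quat(np.r_[q[1:],q[0]]).as_matrix();print(o['eef_pos'],o['joints'].round(2));print(M.round(3));print('reel c',o['eef_pos']-.017*M[:,2])
E
```

```text
[0.46916268 0.02103032 0.14428685] [-0.07  0.67  1.23 -0.09  2.29 -1.67]
[[-0.494 -0.002 -0.869]
 [-0.003  1.    -0.   ]
 [ 0.869  0.002 -0.494]]
reel c [0.4839422  0.02103554 0.15268719]
```

>>> {"method": "step_arm", "body": {
  "translation": [
    [-0.05, -0.2, -0.4],
    [-0.14, -0.4, -0.8],
    [-0.14, -0.4, -0.95],
    [-0.14, -0.4, -1],
    [-0.14, -0.4, -1]
  ],
  "rot": [
    [0, 0, 0],
    [0, 0, 0],
    [0, 0, 0],
    [0, 0, 0],
    [0, 0, 0]
  ],
  "hand": [0.3, 0.3, 0.3, 0.3, 0.3]
}}

```text
time_s: 7.95
eef_pos: [0.4556, -0.0188, 0.0479]
tcp_rot: [-0.499, -0.001, 0.867, 0.0]
contact_force: [1.3, -0.1, -2.8]
finger_gap: 0.0466
grip_force: 53.9
```

>>> {"method": "step_arm", "body": {
  "translation": [
    [0, 0, -0.04],
    [0, 0, -0.08],
    [0, 0, -0.11],
    [0, 0, -0.13],
    [0, 0, -0.14],
    [0, 0, -0.15]
  ],
  "rot": [
    [0, 0, 0],
    [0, 0, 0],
    [0, 0, 0],
    [0, 0, 0],
    [0, 0, 0],
    [0, 0, 0]
  ],
  "hand": [0.3, 0.3, 0.3, 0.3, 0.3, 0.3]
}}

```text
time_s: 8.55
eef_pos: [0.4551, -0.0192, 0.0322]
tcp_rot: [-0.5, -0.001, 0.866, 0.001]
contact_force: [-0.3, -0.0, -3.4]
finger_gap: 0.0464
grip_force: 53.9
```

>>> {"method": "step_arm", "body": {
  "translation": [
    [0, 0, -0.015],
    [0, 0, -0.03],
    [0, 0, -0.03]
  ],
  "rot": [
    [0, 0, 0],
    [0, 0, 0],
    [0, 0, 0]
  ],
  "hand": [0.3, 0.3, 0.3]
}}

```text
time_s: 8.85
eef_pos: [0.455, -0.0192, 0.0291]
tcp_rot: [-0.5, -0.001, 0.866, 0.001]
contact_force: [0.1, 0.7, -3.2]
finger_gap: 0.0468
grip_force: 53.9
```

>>> {"method": "step_arm", "body": {
  "translation": [
    [0, 0, -0.01],
    [0, 0, -0.02],
    [0, 0, -0.02]
  ],
  "rot": [
    [0, 0, 0],
    [0, 0, 0],
    [0, 0, 0]
  ],
  "hand": [0.3, 0.3, 0.3]
}}

```text
time_s: 9.15
eef_pos: [0.455, -0.0192, 0.0272]
tcp_rot: [-0.5, -0.001, 0.866, 0.001]
contact_force: [-0.3, -0.6, -3.5]
finger_gap: 0.0463
grip_force: 53.9
```

>>> {"method": "step_arm", "body": {
  "translation": [
    [0, 0, -0.01],
    [0, 0, -0.02],
    [0, 0, -0.02]
  ],
  "rot": [
    [0, 0, 0],
    [0, 0, 0],
    [0, 0, 0]
  ],
  "hand": [0.3, 0.3, 0.3]
}}

```text
time_s: 9.45
eef_pos: [0.4552, -0.0192, 0.026]
tcp_rot: [-0.5, -0.001, 0.866, 0.0]
contact_force: [3.0, 0.2, 7.3]
finger_gap: 0.0463
grip_force: 54.7
```

```bash
python3 - <<'E'
from h import *
im,K,T=cam('side'); p=proj([.455,-.02,.03],K,T).astype(int);print(p,readout.get_obs()['contact_force'])
c=im[p[1]-60:p[1]+40,p[0]-70:p[0]+70,::-1]; cv2.imwrite('pics/s2.png',cv2.resize(c,None,fx=5,fy=5,interpolation=cv2.INTER_CUBIC))
E
```

```text
[322 232] [1.38880365 0.18134939 7.06435099]
```

View pics/s2.png

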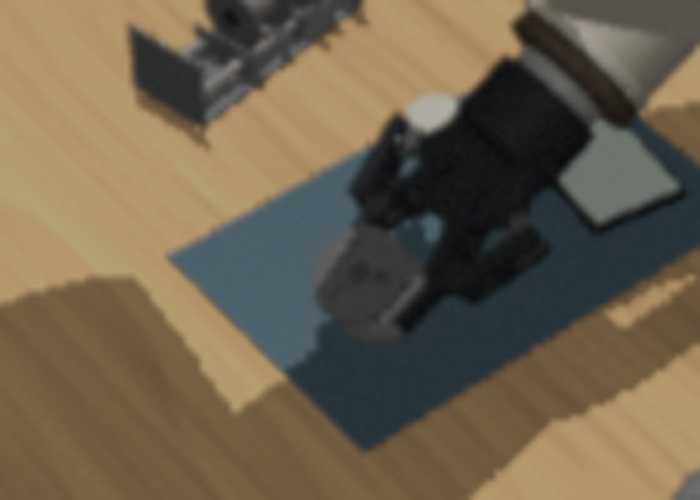

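The side view shows the reel leaning 30° at (365,280) in the crop, its edge on the clear near half of the mat, with contact felt. I'll release it.

>>> {"method": "step_arm", "body": {
  "translation": [
    [0, 0, 0.005],
    [0, 0, 0.005],
    [0, 0, 0.005],
    [0, 0, 0.005],
    [0, 0, 0.005],
    [0, 0, 0.005],
    [0, 0, 0.005],
    [0, 0, 0.005],
    [0, 0, 0.005],
    [0, 0, 0.005]
  ],
  "rot": [
    [0, 0, 0],
    [0, 0, 0],
    [0, 0, 0],
    [0, 0, 0],
    [0, 0, 0],
    [0, 0, 0],
    [0, 0, 0],
    [0, 0, 0],
    [0, 0, 0],
    [0, 0, 0]
  ],
  "hand": [0.57, 0.6, 0.65, 0.7, 0.8, 0.9, 1, 1, 1, 1]
}}

```text
time_s: 10.5
eef_pos: [0.4551, -0.0192, 0.0258]
tcp_rot: [-0.5, -0.001, 0.866, 0.001]
contact_force: [0.1, 0.4, 0.1]
finger_gap: 0.0852
grip_force: 0.0
```

```bash
python3 - <<'E'
from h import *
im,K,T=cam('side'); p=proj([.455,-.02,.03],K,T).astype(int);print(p,readout.get_obs()['contact_force'])
c=im[p[1]-60:p[1]+40,p[0]-70:p[0]+70,::-1]; cv2.imwrite('pics/s3.png',cv2.resize(c,None,fx=5,fy=5,interpolation=cv2.INTER_CUBIC))
E
```

```text
[322 232] [ 0.3734894  -0.47558983 -0.41884278]
```

View pics/s3.png

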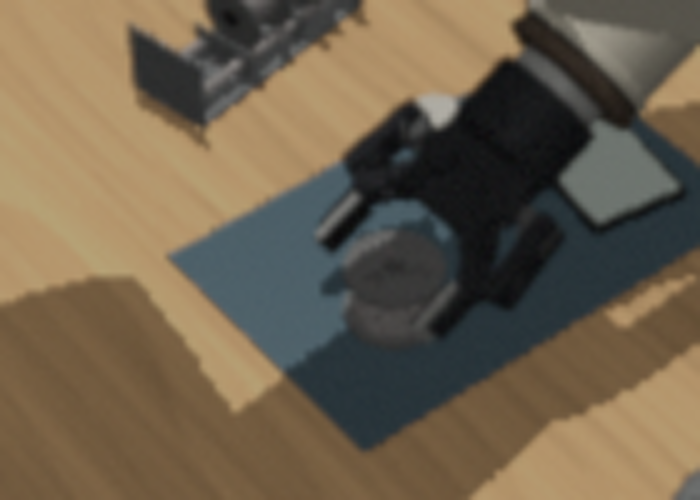

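The reel lies flat between the open fingers. I'll back off, raise and point the tool down again.

>>> {"method": "step_arm", "body": {
  "translation": [
    [0.25, 0, 0.15],
    [0.5, 0, 0.32],
    [0.75, 0, 0.6],
    [0.7, 0, 0.9],
    [0.6, 0, 1],
    [0.5, 0, 1],
    [0.4, 0, 1],
    [0.3, 0, 1],
    [0.2, 0, 1],
    [0.1, 0, 1],
    [0.1, 0, 1]
  ],
  "rot": [
    [0, 0, 0],
    [0, 0, 0],
    [0, 0, 0],
    [0, -0.14, 0],
    [0, -0.28, 0],
    [0, -0.42, 0],
    [0, -0.56, 0],
    [0, -0.7, 0],
    [0, -0.84, 0],
    [0, -1, 0],
    [0, -1, 0]
  ],
  "hand": [1, 1, 1, 1, 1, 1, 1, 1, 1, 1, 1]
}}

```text
time_s: 11.65
eef_pos: [0.4623, -0.0188, 0.1266]
tcp_rot: [0.003, -0.001, 1.0, -0.0]
contact_force: [0.4, 0.8, 0.1]
finger_gap: 0.0856
grip_force: 0.0
```

```bash
python3 - <<'E'
from h import *
o=readout.get_obs();print(o['eef_pos'],o['tcp_rot'],o['joints'].round(2))
im,K,T=cam('wrist'); cv2.imwrite('pics/w4.png',im[:,:,::-1]);print((-T[:3,:3].T@T[:3,3]).round(3))
for q,z in(('reel',.023),('mat',0)):
    print(q,[(round(r['p'],2),np.round(r['pixel']),atz(r['pixel'],K,T,z).round(4)) for r in nets.spot_point(q,'wrist')[:2]])
rr=nets.regions_of('reel','wrist')
for r in rr[:2]: 
    ys,xs=np.where(r['region']);print(r['p'],xs.min(),xs.max(),ys.min(),ys.max())
for n in('side','top'):
    im,K,T=cam(n);print(n,[(round(r['p'],2),np.round(r['pixel']),atz(r['pixel'],K,T,.023).round(4)) for r in nets.spot_point('reel',n)[:3]])
    print([(round(r['p'],2),np.round(r['pixel']),atz(r['pixel'],K,T,.084).round(4)) for r in nets.spot_point('spindle_tip',n)[:3]])
E
```

```text
[ 0.46228729 -0.01878276  0.1265612 ] [ 3.18937648e-03 -1.03469725e-03  9.99994335e-01 -2.94637191e-04] [-0.21 -0.03  1.84  0.    1.32 -1.78]
[ 0.395 -0.02   0.269]
reel [(0.87, array([314., 228.]), array([ 0.4867, -0.0227,  0.023 ]))]
mat [(0.6, array([342., 292.]), array([0.5631, 0.0045, 0.    ]))]
0.89 276 353 185 268
side [(0.7, array([330., 228.]), array([ 0.4888, -0.0138,  0.023 ]))]
[(0.88, array([406., 264.]), array([ 0.5298, -0.2872,  0.084 ])), (0.79, array([429., 325.]), array([ 0.4409, -0.4551,  0.084 ])), (0.65, array([345., 324.]), array([ 0.2825, -0.3278,  0.084 ]))]
top [(0.39, array([367., 106.]), array([ 0.772 , -0.1284,  0.023 ]))]
[(0.87, array([428., 181.]), array([ 0.5487, -0.2817,  0.084 ])), (0.86, array([452., 282.]), array([ 0.2789, -0.3389,  0.084 ])), (0.6, array([492., 220.]), array([ 0.4414, -0.4524,  0.084 ]))]
```

View pics/w4.png

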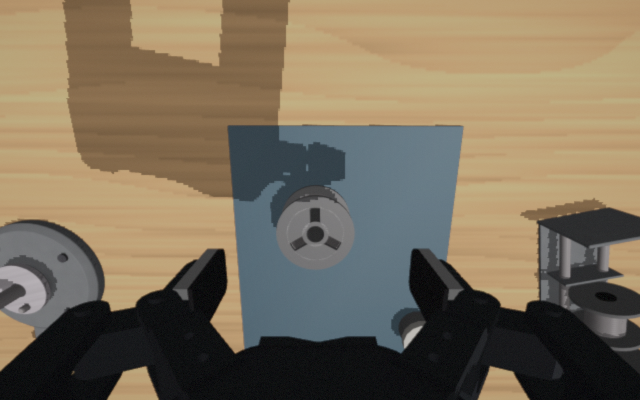

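The wrist view shows the reel flat on the mat, with its hub at (315,233) and one window pointing towards −x (image up). Now a quick empty-handed look at the grey stand, for the spindle and the pin.

>>> {"method": "step_arm", "body": {
  "translation": [
    [0.1, -0.5, 0.2],
    [0.2, -1, 0.3],
    [0.2, -1, 0.3]
  ],
  "rot": [
    [0, 0, 0],
    [0, 0, 0],
    [0, 0, 0]
  ],
  "hand": [1, 1, 1]
}}

```text
time_s: 12.45
eef_pos: [0.4862, -0.1233, 0.1567]
tcp_rot: [0.0, 0.0, 1.0, -0.001]
contact_force: [0.4, 0.6, -0.9]
finger_gap: 0.0856
grip_force: 0.0
```

>>> {"method": "step_arm", "body": {
  "translation": [
    [0.1, -0.5, 0],
    [0.2, -1, 0],
    [0.3, -1, 0]
  ],
  "rot": [
    [0, 0, 0],
    [0, 0, 0],
    [0, 0, 0]
  ],
  "hand": [1, 1, 1]
}}

```text
time_s: 12.75
eef_pos: [0.5151, -0.2237, 0.155]
tcp_rot: [-0.001, 0.001, 1.0, -0.0]
contact_force: [0.5, 1.3, -0.1]
finger_gap: 0.0857
grip_force: 0.0
```

>>> {"method": "step_arm", "body": {
  "translation": [
    [0, -0.4, 0],
    [0, -0.6, 0],
    [0, -0.6, 0],
    [0, -0.6, 0]
  ],
  "rot": [
    [0, 0, 0],
    [0, 0, 0],
    [0, 0, 0],
    [0, 0, 0]
  ],
  "hand": [1, 1, 1, 1]
}}

```text
time_s: 13.15
eef_pos: [0.515, -0.2787, 0.1553]
tcp_rot: [-0.0, -0.001, 1.0, 0.0]
contact_force: [0.2, -0.0, 0.4]
finger_gap: 0.0852
grip_force: 0.0
```

```bash
python3 - <<'E'
from h import *
o=readout.get_obs();print(o['eef_pos'],o['tcp_rot'])
im,K,T=cam('wrist'); print((-T[:3,:3].T@T[:3,3]).round(3))
np.savez('wcal.npz',K=K,T=T)
c=None
for q,z in(('spindle_tip',.084),('disc_top',.03),('stand',0),('seat',.05)):
    l=nets.spot_point(q,'wrist')[:2]
    print(q,[(round(r['p'],2),np.round(r['pixel'],1),atz(r['pixel'],K,T,z).round(4)) for r in l])
    if q=='disc_top' and l: c=np.array(l[0]['pixel']).astype(int)
for r in nets.regions_of('stand','wrist')[:2]:
    ys,xs=np.where(r['region']);print(r['p'],xs.min(),xs.max(),ys.min(),ys.max())
x0,y0=max(c[0]-75,0),max(c[1]-75,0);print('crop',x0,y0)
cv2.imwrite('pics/w5full.png',im[:,:,::-1]);cv2.imwrite('pics/w5.png',cv2.resize(im[y0:y0+150,x0:x0+150,::-1],(600,600),interpolation=cv2.INTER_CUBIC))
E
```

```text
[ 0.51501149 -0.27874288  0.15533582] [-3.52173828e-04 -8.03658432e-04  9.99999535e-01  3.99499228e-04]
[ 0.449 -0.28   0.298]
spindle_tip [(0.78, array([ 59.9, 116.6]), array([ 0.448 , -0.4529,  0.084 ]))]
disc_top [(0.63, array([110.5, 116.3]), array([ 0.4475, -0.454 ,  0.03  ])), (0.61, array([313.1, 223.8]), array([ 0.5429, -0.2834,  0.03  ]))]
stand [(0.88, array([134. , 114.9]), array([ 0.446 , -0.4513,  0.    ])), (0.77, array([314. , 213.2]), array([ 0.542 , -0.2828,  0.    ]))]
seat [(0.77, array([ 96.8, 115.4]), array([ 0.4469, -0.4515,  0.05  ])), (0.61, array([312.7, 232.3]), array([ 0.5437, -0.2835,  0.05  ]))]
0.9 257 369 159 328
0.9 250 284 0 26
crop 35 41
```

View pics/w5.png

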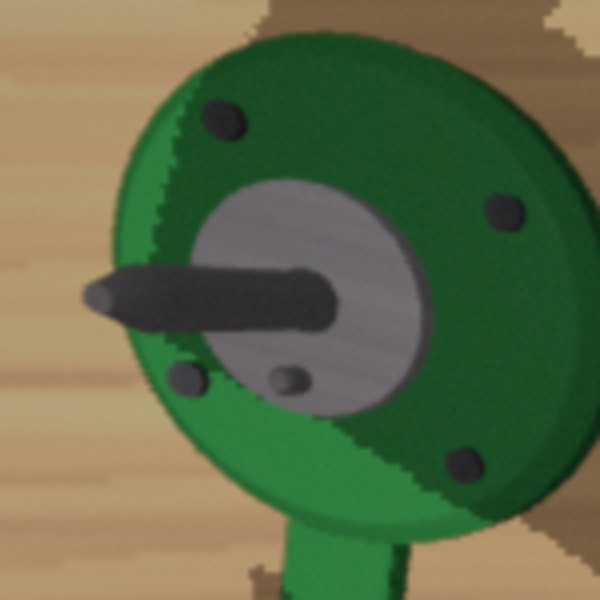

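I cropped the wrong thing: that picture is the green look-alike, with its pin at (290,380) and its spindle at left. It was also my last picture. The grey stand's axis is measured at (0.543, −0.283), so I'll find its pin by code, with samples round the disc at 17 mm radius.

```bash
python3 - <<'E'
from h import *
d=np.load('wcal.npz');K,T=d['K'],d['T']
im=cv2.imread('pics/w5full.png')
g=cv2.cvtColor(im,cv2.COLOR_BGR2GRAY).astype(float)
# refine axis: bright disc ellipse at z=.03 -> search centre maximizing edge contrast
def ring(c,r,z,n=180): 
    t=np.linspace(0,2*np.pi,n,endpoint=False)
    P=np.float32([proj([c[0]+r*np.cos(a),c[1]+r*np.sin(a),z],K,T) for a in t]); return t,cv2.remap(g,P[:,0:1],P[:,1:2],cv2.INTER_LINEAR)[:,0]
best=max(((np.abs(ring((x,y),.0225,.03)[1]-ring((x,y),.0255,.03)[1]).mean(),x,y) for x in np.arange(.535,.552,.0005) for y in np.arange(-.290,-.274,.0005)))
bf=max(((np.abs(ring((x,y),.055,.014)[1]-ring((x,y),.0575,.014)[1]).mean(),x,y) for x in np.arange(.535,.552,.0005) for y in np.arange(-.290,-.274,.0005)))
print('disc',best,'foot',bf)
c=best[1:]
for r,z in((.017,.0365),(.014,.030),(.017,.030),(.0205,.030)):
    t,v=ring(c,r,z,72); print(r,z);print(v.astype(int).reshape(6,12))
E
```

```text
disc (np.float64(68.22516818576389), np.float64(0.5429999999999992), np.float64(-0.284)) foot (np.float64(36.681982421875), np.float64(0.5409999999999994), np.float64(-0.2845))
0.017 0.0365
[[ 81  73  78  75  84 138 170 175 175 178 179 180]
 [179 176 175 178 178 181 178 176 177 180 181 181]
 [182 185 184 181 180 179 179 179 177 176 177 178]
 [180 179 179 178 178 177 176 173 144 107 107 107]
 [108 110 144 169 177 178 174 173 173 171 169 170]
 [173 174 173 171 170 173 168  99  58  62  68  77]]
0.014 0.03
[[ 63  62  61  60  66 111 163 174 174 174 176 178]
 [178 178 180 179 175 174 177 178 180 181 181 182]
 [184 184 182 180 179 179 179 179 178 177 176 176]
 [177 176 177 176 177 175 174 170 136 116 108 107]
 [107 108 108 108 113 140 162 172 172 173 174 172]
 [170 170 171 175 175 169 110  58  54  58  60  60]]
0.017 0.03
[[ 70  70  70  68  80 159 178 179 179 179 178 175]
 [175 177 178 180 180 176 176 178 181 182 181 183]
 [184 184 181 180 179 179 178 177 178 180 181 181]
 [180 180 180 179 178 178 178 178 177 161 117 107]
 [108 109 108 123 159 172 177 176 172 173 173 170]
 [169 171 174 174 173 172 160  99  58  59  64  68]]
0.0205 0.03
[[ 96  79  80  79 141 171 175 174 175 178 179 181]
 [179 176 178 179 181 180 176 178 182 181 183 185]
 [183 181 180 180 178 178 181 182 182 181 180 181]
 [181 181 182 181 181 180 178 177 176 176 175 172]
 [174 170 172 173 173 176 177 176 172 172 171 169]
 [169 173 172 171 170 172 175 160  80  61  68  91]]
```

A pin-sized dip shows at about 237° on the grey disc (world angle about the spindle). Next, the reel's exact centre and window angle from the earlier picture.

```bash
python3 - <<'E'
from h import *
d=np.load('wcal.npz');K,T=d['K'],d['T'].copy()
# pose of that picture: same orientation, camera shifted with the TCP
dp=np.array([.46229,-.01878,.12656])-np.array([.51501,-.27874,.15534])
T[:3,3]-=T[:3,:3]@dp; print((-T[:3,:3].T@T[:3,3]).round(3))
im=cv2.imread('pics/w4.png'); g=cv2.cvtColor(im,cv2.COLOR_BGR2GRAY).astype(float); s=im[:,:,0].astype(float)-im[:,:,2]
def ring(a,c,r,z,n=120):
    t=np.linspace(0,2*np.pi,n,endpoint=False)
    P=np.float32([proj([c[0]+r*np.cos(u),c[1]+r*np.sin(u),z],K,T) for u in t]); return cv2.remap(a,P[:,0:1],P[:,1:2],cv2.INTER_LINEAR)[:,0]
X=[(x,y) for x in np.arange(.478,.498,.0005) for y in np.arange(-.03,-.012,.0005)]
b=max((ring(g,c,.0105,.043).mean()-ring(g,c,.005,.043).mean()-ring(g,c,.0065,.043).std(),*c) for c in X); print('bore',b)
b2=max((np.abs(ring(s,c,.0295,.043)-ring(s,c,.0325,.043)).mean(),*c) for c in X); print('rim',b2)
c=(np.array(b[1:])+b2[1:])/2 
v=ring(g,c,.0165,.043); print(v.astype(int).reshape(10,12))
t=np.linspace(0,2*np.pi,120,endpoint=False); print('window angle mod120',np.degrees(np.angle(((v.max()-v)*np.exp(3j*t)).sum()))/3)
E
```

```text
[ 0.396 -0.02   0.269]
bore (np.float64(65.27000806581968), np.float64(0.484), np.float64(-0.02149999999999999))
rim (np.float64(21.284114583333334), np.float64(0.4835), np.float64(-0.02149999999999999))
[[117 118 117 118 118 118 118 118 118 119 118 118]
 [118 118 119 106  75  50  57  59  60  58  58  59]
 [ 68  93 117 122 123 122 122 122 122 123 123 122]
 [123 123 123 123 123 123 123 123 123 123 123 122]
 [123 123 122 123 123 122 122 114  69  44  41  43]
 [ 42  42  43  43  57  92 117 121 122 121 121 120]
 [120 120 120 120 120 120 120 119 118 119 119 120]
 [120 119 118 118 118 118 118 118 118 118 117 112]
 [ 86  64  57  57  58  59  58  54  54  77 112 117]
 [117 117 117 117 117 116 117 118 117 118 118 118]]
window angle mod120 -59.099334929478836
```

The reel centre is at (0.484, −0.0215), with windows at 61°, 181° and 301°. The pin at about 237° needs roughly −64° of turn. I'll go back and pick the reel up afresh.

>>> {"method": "step_arm", "body": {
  "translation": [
    [-0.05, 0.5, 0],
    [-0.15, 1, 0],
    [-0.15, 1, 0]
  ],
  "rot": [
    [0, 0, 0],
    [0, 0, 0],
    [0, 0, 0]
  ],
  "hand": [1, 1, 1]
}}

```text
time_s: 13.75
eef_pos: [0.4992, -0.1747, 0.1562]
tcp_rot: [0.0, -0.003, 1.0, 0.0]
contact_force: [-0.4, -0.2, 0.1]
finger_gap: 0.0855
grip_force: 0.0
```

>>> {"method": "step_arm", "body": {
  "translation": [
    [-0.05, 0.5, 0],
    [-0.16, 1, 0],
    [-0.16, 1, 0]
  ],
  "rot": [
    [0, 0, 0],
    [0, 0, 0],
    [0, 0, 0]
  ],
  "hand": [1, 1, 1]
}}

```text
time_s: 14.05
eef_pos: [0.4831, -0.0751, 0.1561]
tcp_rot: [0.0, -0.003, 1.0, 0.0]
contact_force: [1.4, -0.1, -0.1]
finger_gap: 0.0854
grip_force: 0.0
```

>>> {"method": "step_arm", "body": {
  "translation": [
    [0, 0.4, -0.2],
    [0, 0.57, -0.6],
    [0, 0.57, -0.6],
    [0, 0.57, -0.6]
  ],
  "rot": [
    [0, 0, 0],
    [0, 0, 0],
    [0, 0, 0],
    [0, 0, 0]
  ],
  "hand": [1, 1, 1, 1]
}}

```text
time_s: 14.45
eef_pos: [0.4841, -0.0224, 0.0961]
tcp_rot: [-0.0, -0.002, 1.0, -0.0]
contact_force: [-0.6, -0.1, 1.0]
finger_gap: 0.0856
grip_force: 0.0
```

>>> {"method": "step_arm", "body": {
  "translation": [
    [0, 0.01, -0.4],
    [0, 0.01, -0.7],
    [0, 0.01, -0.84],
    [0, 0.01, -0.9],
    [0, 0.01, -0.9]
  ],
  "rot": [
    [0, 0, 0],
    [0, 0, 0],
    [0, 0, 0],
    [0, 0, 0],
    [0, 0, 0]
  ],
  "hand": [1, 1, 1, 1, 1],
  "newtons": 40
}}

```text
time_s: 14.95
eef_pos: [0.4847, -0.0221, 0.0065]
tcp_rot: [0.0, -0.001, 1.0, -0.0]
contact_force: [-0.9, 0.5, 0.8]
finger_gap: 0.0858
grip_force: 0.0
```

>>> {"method": "step_arm", "body": {
  "translation": [
    [0, 0, 0],
    [0, 0, 0],
    [0, 0, 0],
    [0, 0, 0],
    [0, 0, 0],
    [0, 0, 0]
  ],
  "rot": [
    [0, 0, 0],
    [0, 0, 0],
    [0, 0, 0],
    [0, 0, 0],
    [0, 0, 0],
    [0, 0, 0]
  ],
  "hand": [0.8, 0.7, 0.6, 0.5, 0.5, 0.5],
  "newtons": 40
}}

```text
time_s: 15.55
eef_pos: [0.485, -0.0215, 0.0074]
tcp_rot: [0.001, -0.001, 1.0, -0.0]
contact_force: [-3.0, -1.1, 10.1]
finger_gap: 0.0601
grip_force: 40.3
```

>>> {"method": "step_arm", "body": {
  "translation": [
    [0, 0, 0.03],
    [0, 0, 0.08],
    [0, 0, 0.15],
    [0, 0, 0.2],
    [0, 0, 0.2]
  ],
  "rot": [
    [0, 0, 0],
    [0, 0, 0],
    [0, 0, 0],
    [0, 0, 0],
    [0, 0, 0]
  ],
  "hand": [0.5, 0.5, 0.5, 0.5, 0.5]
}}

```text
time_s: 16.05
eef_pos: [0.4845, -0.0213, 0.0267]
tcp_rot: [0.001, -0.001, 1.0, -0.0]
contact_force: [0.8, 0.2, -3.3]
finger_gap: 0.0594
grip_force: 43.8
```

Held afresh. I'll lift, carry to the stand and turn on the way.

>>> {"method": "step_arm", "body": {
  "translation": [
    [0, 0, 0.4],
    [0, 0, 0.8],
    [0, -0.2, 1],
    [0, -0.6, 1],
    [0, -1, 1],
    [0, -1, 1]
  ],
  "rot": [
    [0, 0, 0],
    [0, 0, 0],
    [0, 0, -0.12],
    [0, 0, -0.24],
    [0, 0, -0.36],
    [0, 0, -0.36]
  ],
  "hand": [0.5, 0.5, 0.5, 0.5, 0.5, 0.5]
}}

```text
time_s: 16.65
eef_pos: [0.4839, -0.1249, 0.1258]
tcp_rot: [0.0, 0.19, 0.982, -0.001]
contact_force: [0.7, 0.6, -3.3]
finger_gap: 0.0598
grip_force: 45.3
```

>>> {"method": "step_arm", "body": {
  "translation": [
    [0.1, -0.3, 0],
    [0.2, -0.6, 0],
    [0.3, -1, 0],
    [0.4, -1, 0],
    [0.4, -1, 0],
    [0.4, -1, 0],
    [0.4, -1, 0]
  ],
  "rot": [
    [0, 0, -0.14],
    [0, 0, -0.28],
    [0, 0, -0.42],
    [0, 0, -0.56],
    [0, 0, -0.7],
    [0, 0, -0.7],
    [0, 0, -0.7]
  ],
  "hand": [0.5, 0.5, 0.5, 0.5, 0.5, 0.5, 0.5]
}}

```text
time_s: 17.35
eef_pos: [0.5239, -0.2209, 0.1256]
tcp_rot: [-0.0, 0.524, 0.852, -0.0]
contact_force: [-0.3, -0.9, -2.6]
finger_gap: 0.0598
grip_force: 45.4
```

```bash
python3 - <<'E'
from h import *
from scipy.spatial.transform import Rotation as R
o=readout.get_obs();p=o['eef_pos'];q=o['tcp_rot'];M=R.from_quat(np.r_[q[1:],q[0]]).as_matrix()
print(p,M.round(3).tolist(),o['joints'].round(2),'tool y deg',np.degrees(np.arctan2(M[1,1],M[0,1])))
im,K,T=cam('wrist'); g=cv2.cvtColor(im,cv2.COLOR_RGB2GRAY).astype(float)
def ring(c,r,z,n=120):
    t=np.linspace(0,2*np.pi,n,endpoint=False)
    P=np.float32([proj([c[0]+r*np.cos(u),c[1]+r*np.sin(u),z],K,T) for u in t]); return cv2.remap(g,P[:,0:1],P[:,1:2],cv2.INTER_LINEAR)[:,0]
z=p[2]+.0356; print('top centre px',proj([p[0],p[1],z],K,T))
X=[(p[0]+a,p[1]+b) for a in np.arange(-.008,.008,.0005) for b in np.arange(-.008,.008,.0005)]
b=max((ring(c,.0095,z).mean()-ring(c,.005,z).mean()-ring(c,.0095,z).std(),*c) for c in X); c=np.array(b[1:]); print('bore',b[0],c,c-p[:2])
print(ring(c,.0165,z,72).astype(int).reshape(6,12))
print([(round(r['p'],2),np.round(r['pixel'])) for r in nets.spot_point('reel','wrist')[:2]])
for n,zz in(('side',.084),('top',.084)):
    im,K,T=cam(n);print(n,[(round(r['p'],2),atz(r['pixel'],K,T,zz).round(4)) for r in nets.spot_point('spindle_tip',n)[:3]])
E
```

```text
[ 0.52393601 -0.22085774  0.1255605 ] [[-0.451, 0.892, -0.001], [0.892, 0.451, 0.0], [0.0, -0.0, -1.0]] [-0.53  0.2   1.6  -0.    1.34 -1.  ] tool y deg 26.82659216300687
top centre px [317.31735735 291.38975909]
bore 24.50378060630437 [ 0.52393601 -0.22135774] [ 0.     -0.0005]
[[ 60  57  58  65  67  67  67  67  68  68  67  68]
 [ 69  68 111 113 114 113 114 114 112  41  40  48]
 [ 48  46  70  91  68  67  68  68  68  69  68  69]
 [ 68  68  68  68  68  68  67  68  68  55  55  57]
 [ 56  42  45  67  66  66  67  67  67  68  67  67]
 [ 66  66  67  67  66  66  67  67  66  63  38  53]]
[(0.69, array([317., 266.]))]
side [(0.92, array([ 0.5283, -0.2838,  0.084 ])), (0.86, array([ 0.2855, -0.3284,  0.084 ])), (0.74, array([ 0.4357, -0.4535,  0.084 ]))]
top [(0.9, array([ 0.2826, -0.334 ,  0.084 ])), (0.6, array([ 0.4446, -0.4558,  0.084 ]))]
```

The bore is centred in the grip, and a window is now at about 237°. I'll move over the spindle and lower gently.

>>> {"method": "step_arm", "body": {
  "translation": [
    [0.1, -0.4, 0],
    [0.19, -0.63, 0],
    [0.19, -0.63, 0],
    [0.19, -0.63, -0.1],
    [0.19, -0.63, -0.2],
    [0.19, -0.63, -0.3],
    [0.19, -0.63, -0.38],
    [0.19, -0.63, -0.4]
  ],
  "rot": [
    [0, 0, 0],
    [0, 0, 0],
    [0, 0, 0],
    [0, 0, 0],
    [0, 0, 0],
    [0, 0, 0],
    [0, 0, 0],
    [0, 0, 0]
  ],
  "hand": [0.5, 0.5, 0.5, 0.5, 0.5, 0.5, 0.5, 0.5]
}}

```text
time_s: 18.45
eef_pos: [0.5426, -0.2836, 0.0844]
tcp_rot: [-0.001, 0.526, 0.851, -0.0]
contact_force: [0.5, 0.1, -2.6]
finger_gap: 0.0595
grip_force: 45.4
```

>>> {"method": "step_arm", "body": {
  "translation": [
    [0, 0, -0.03],
    [0, 0, -0.06],
    [0, 0, -0.09],
    [0, 0, -0.09]
  ],
  "rot": [
    [0, 0, 0],
    [0, 0, 0],
    [0, 0, 0],
    [0, 0, 0]
  ],
  "hand": [0.5, 0.5, 0.5, 0.5]
}}

```text
time_s: 18.85
eef_pos: [0.543, -0.2842, 0.0765]
tcp_rot: [-0.0, 0.526, 0.85, -0.0]
contact_force: [0.0, -0.4, -3.4]
finger_gap: 0.0599
grip_force: 45.4
```

>>> {"method": "step_arm", "body": {
  "translation": [
    [0, 0, -0.06],
    [0, 0, -0.12],
    [0, 0, -0.18],
    [0, 0, -0.24],
    [0, 0, -0.29],
    [0, 0, -0.29]
  ],
  "rot": [
    [0, 0, 0],
    [0, 0, 0],
    [0, 0, 0],
    [0, 0, 0],
    [0, 0, 0],
    [0, 0, 0]
  ],
  "hand": [0.5, 0.5, 0.5, 0.5, 0.5, 0.5]
}}

```text
time_s: 19.45
eef_pos: [0.5427, -0.284, 0.0468]
tcp_rot: [-0.001, 0.526, 0.85, -0.0]
contact_force: [0.4, -0.1, -3.6]
finger_gap: 0.0596
grip_force: 45.4
```

>>> {"method": "step_arm", "body": {
  "translation": [
    [0, 0, -0.02],
    [0, 0, -0.04],
    [0, 0, -0.06],
    [0, 0, -0.06]
  ],
  "rot": [
    [0, 0, 0],
    [0, 0, 0],
    [0, 0, 0],
    [0, 0, 0]
  ],
  "hand": [0.5, 0.5, 0.5, 0.5]
}}

```text
time_s: 19.85
eef_pos: [0.543, -0.2842, 0.0415]
tcp_rot: [-0.0, 0.526, 0.85, -0.0]
contact_force: [-0.6, 0.9, -2.7]
finger_gap: 0.0596
grip_force: 45.4
```

Now 1 mm steps, because pin contact is expected around TCP z = 0.0405 if the window misses.

>>> {"method": "step_arm", "body": {
  "translation": [
    [0, 0, -0.01],
    [0, 0, -0.02],
    [0, 0, -0.02]
  ],
  "rot": [
    [0, 0, 0],
    [0, 0, 0],
    [0, 0, 0]
  ],
  "hand": [0.5, 0.5, 0.5]
}}

```text
time_s: 20.15
eef_pos: [0.5434, -0.2846, 0.0405]
tcp_rot: [0.001, 0.526, 0.85, -0.0]
contact_force: [-2.7, 0.5, 5.4]
finger_gap: 0.06
grip_force: 45.7
```

>>> {"method": "step_arm", "body": {
  "translation": [
    [0, 0, -0.01],
    [0, 0, -0.015],
    [0, 0, -0.015]
  ],
  "rot": [
    [0, 0, 0],
    [0, 0, 0],
    [0, 0, 0]
  ],
  "hand": [0.5, 0.5, 0.5]
}}

```text
time_s: 20.45
eef_pos: [0.5437, -0.2849, 0.0399]
tcp_rot: [0.001, 0.526, 0.85, -0.0]
contact_force: [-3.8, 0.9, 14.5]
finger_gap: 0.0596
grip_force: 46.0
```

On the pin. I'll ease the pressure and turn by feel, a few degrees at a time.

>>> {"method": "step_arm", "body": {
  "translation": [
    [0, 0, 0.006],
    [0, 0, 0.006],
    [0, 0, 0.006]
  ],
  "rot": [
    [0, 0, 0],
    [0, 0, 0.035],
    [0, 0, 0.05]
  ],
  "hand": [0.5, 0.5, 0.5]
}}

```text
time_s: 20.75
eef_pos: [0.5436, -0.2849, 0.0402]
tcp_rot: [0.001, 0.503, 0.864, -0.0]
contact_force: [-3.3, -1.5, 9.7]
finger_gap: 0.0597
grip_force: 45.8
```

>>> {"method": "step_arm", "body": {
  "translation": [
    [0, 0, 0],
    [0, 0, 0]
  ],
  "rot": [
    [0, 0, 0.03],
    [0, 0, 0.05]
  ],
  "hand": [0.5, 0.5]
}}

```text
time_s: 20.95
eef_pos: [0.5436, -0.2849, 0.0402]
tcp_rot: [0.001, 0.48, 0.877, -0.0]
contact_force: [-1.6, -1.0, 9.9]
finger_gap: 0.0597
grip_force: 45.8
```

>>> {"method": "step_arm", "body": {
  "translation": [
    [0, 0, 0],
    [0, 0, 0]
  ],
  "rot": [
    [0, 0, 0.03],
    [0, 0, 0.05]
  ],
  "hand": [0.5, 0.5]
}}

```text
time_s: 21.15
eef_pos: [0.5438, -0.2848, 0.0401]
tcp_rot: [0.001, 0.457, 0.889, -0.0]
contact_force: [-0.0, -0.4, 7.1]
finger_gap: 0.0598
grip_force: 45.7
```

>>> {"method": "step_arm", "body": {
  "translation": [
    [0, 0, 0],
    [0, 0, 0]
  ],
  "rot": [
    [0, 0, 0.03],
    [0, 0, 0.05]
  ],
  "hand": [0.5, 0.5]
}}

```text
time_s: 21.35
eef_pos: [0.5437, -0.2846, 0.0397]
tcp_rot: [0.001, 0.434, 0.901, -0.0]
contact_force: [0.3, 1.0, -3.0]
finger_gap: 0.0599
grip_force: 45.4
```

>>> {"method": "step_arm", "body": {
  "translation": [
    [0, 0, 0],
    [0, 0, 0]
  ],
  "rot": [
    [0, 0, 0.03],
    [0, 0, 0.05]
  ],
  "hand": [0.5, 0.5]
}}

```text
time_s: 21.55
eef_pos: [0.5429, -0.2841, 0.0387]
tcp_rot: [-0.0, 0.41, 0.912, -0.0]
contact_force: [0.5, -0.2, -3.4]
finger_gap: 0.0598
grip_force: 45.4
```

```bash
python3 - <<'E'
from h import *
o=readout.get_obs();p=o['eef_pos'];print(o['wrist_torque'],o['contact_force'],o['joints'].round(2))
im,K,T=cam('wrist'); g=cv2.cvtColor(im,cv2.COLOR_RGB2GRAY).astype(float)
z=p[2]+.0356
def ring(c,r,z,n=72):
    t=np.linspace(0,2*np.pi,n,endpoint=False)
    P=np.float32([proj([c[0]+r*np.cos(u),c[1]+r*np.sin(u),z],K,T) for u in t]); return cv2.remap(g,P[:,0:1],P[:,1:2],cv2.INTER_LINEAR)[:,0]
print(ring(p[:2],.0165,z).astype(int).reshape(6,12))
# pin re-estimate: template on saved empty-disc picture, axis (.543,-.284)
d=np.load('wcal.npz');K,T=d['K'],d['T'];im2=cv2.imread('pics/w5full.png');g2=cv2.cvtColor(im2,cv2.COLOR_BGR2GRAY)
c=np.array([.543,-.284])
dm=np.zeros(g2.shape,np.uint8);cv2.fillConvexPoly(dm,np.int32([proj([*(c+.023*np.array([np.cos(a),np.sin(a)])),.03],K,T) for a in np.linspace(0,6.28,60)]),1)
dark=((g2<140)&(dm>0)).astype(np.uint8)
n,l,s,ce=cv2.connectedComponentsWithStats(dark)
for i in range(1,n):
    if s[i][4]>15: print(s[i],ce[i],atz(ce[i],K,T,.033),[ (lambda v:(np.degrees(np.arctan2(v[1],v[0]))%360,np.hypot(*v)))(atz(ce[i],K,T,zz)[:2]-c) for zz in(.03,.033,.0365)])
E
```

```text
[ 0.0310418  -0.01960978  0.01057281] [ 0.45202818 -0.15582172 -3.42994588] [-0.61  0.36  1.58 -0.    1.2  -1.33]
[[ 52  42  61  62  61  61  71  71  70  70  71  71]
 [ 72  72  72  72  71  77  96 118 118 118 118 119]
 [ 58  42  50  48  44  46  72  72  72  72  72  70]
 [ 72  71  72  71  71  70  71  70  72  71  71  72]
 [ 60  59  61  61  43  50  70  70  70  70  71  70]
 [ 70  70  71  70  71  71  71  70  70  70  71  70]]
[293 212  28  35 575] [308.88173913 228.51304348] [ 0.54647322 -0.28721881  0.033     ] [(np.float64(324.17472000984594), np.float64(0.005644759776514454)), (np.float64(317.17715299484365), np.float64(0.004735394348850407)), (np.float64(305.01764997814763), np.float64(0.003808975972267162))]
```

The resistance vanished and z is falling, so the pin is in a window. I'll lower gently to home.

>>> {"method": "step_arm", "body": {
  "translation": [
    [0, 0, -0.01],
    [0, 0, -0.02],
    [0, 0, -0.02]
  ],
  "rot": [
    [0, 0, 0],
    [0, 0, 0],
    [0, 0, 0]
  ],
  "hand": [0.5, 0.5, 0.5]
}}

```text
time_s: 21.9
eef_pos: [0.5429, -0.2842, 0.0366]
tcp_rot: [-0.0, 0.411, 0.912, -0.0]
contact_force: [-0.0, -0.6, -4.2]
finger_gap: 0.0598
grip_force: 45.4
```

>>> {"method": "step_arm", "body": {
  "translation": [
    [0, 0, -0.01],
    [0, 0, -0.015],
    [0, 0, -0.015]
  ],
  "rot": [
    [0, 0, 0],
    [0, 0, 0],
    [0, 0, 0]
  ],
  "hand": [0.5, 0.5, 0.5]
}}

```text
time_s: 22.2
eef_pos: [0.543, -0.2842, 0.0353]
tcp_rot: [-0.0, 0.411, 0.912, -0.0]
contact_force: [0.6, 0.3, -4.5]
finger_gap: 0.0596
grip_force: 45.4
```

>>> {"method": "step_arm", "body": {
  "translation": [
    [0, 0, -0.008],
    [0, 0, -0.012],
    [0, 0, -0.012]
  ],
  "rot": [
    [0, 0, 0],
    [0, 0, 0],
    [0, 0, 0]
  ],
  "hand": [0.5, 0.5, 0.5]
}}

```text
time_s: 22.5
eef_pos: [0.5431, -0.2842, 0.0347]
tcp_rot: [0.0, 0.41, 0.912, -0.0]
contact_force: [-3.3, 2.6, 4.5]
finger_gap: 0.0598
grip_force: 45.6
```

>>> {"method": "step_arm", "body": {
  "translation": [
    [0, 0, -0.006],
    [0, 0, -0.006]
  ],
  "rot": [
    [0, 0, 0],
    [0, 0, 0]
  ],
  "hand": [0.5, 0.5]
}}

```text
time_s: 22.7
eef_pos: [0.5432, -0.2843, 0.0345]
tcp_rot: [0.0, 0.41, 0.912, -0.0]
contact_force: [-5.3, 4.3, 10.1]
finger_gap: 0.0596
grip_force: 45.8
```

Contact at TCP z = 0.0347 is 6 mm below the pin contact, so the reel is home. I'll release it gently and rise straight up.

>>> {"method": "step_arm", "body": {
  "translation": [
    [0, 0, 0.008],
    [0, 0, 0.008],
    [0, 0, 0.008],
    [0, 0, 0.008],
    [0, 0, 0.008],
    [0, 0, 0.008],
    [0, 0, 0.008],
    [0, 0, 0.008]
  ],
  "rot": [
    [0, 0, 0],
    [0, 0, 0],
    [0, 0, 0],
    [0, 0, 0],
    [0, 0, 0],
    [0, 0, 0],
    [0, 0, 0],
    [0, 0, 0]
  ],
  "hand": [0.7, 0.75, 0.8, 0.9, 1, 1, 1, 1],
  "newtons": 20
}}

```text
time_s: 23.5
eef_pos: [0.5431, -0.2842, 0.0343]
tcp_rot: [-0.0, 0.411, 0.912, -0.0]
contact_force: [-0.0, 0.2, -0.2]
finger_gap: 0.0854
grip_force: 0.0
```

>>> {"method": "step_arm", "body": {
  "translation": [
    [0, 0, 0.2],
    [0, 0, 0.5],
    [0, 0, 0.8],
    [0, 0, 1],
    [0, 0, 1]
  ],
  "rot": [
    [0, 0, 0],
    [0, 0, 0],
    [0, 0, 0],
    [0, 0, 0],
    [0, 0, 0]
  ],
  "hand": [1, 1, 1, 1, 1]
}}

```text
time_s: 24.0
eef_pos: [0.5441, -0.2849, 0.1376]
tcp_rot: [0.002, 0.411, 0.912, -0.0]
contact_force: [-1.1, 0.6, -0.1]
finger_gap: 0.0856
grip_force: 0.0
```

```bash
python3 - <<'E'
from h import *
o=readout.get_obs();p=o['eef_pos'];print(p,o['contact_force'],o['time_s'])
im,K,T=cam('wrist'); cv2.imwrite('pics/end.png',im[:,:,::-1])
rs=nets.regions_of('reel','wrist')
r=[r for r in rs if abs(r['pixel'][0]-320)<80][0]['region']
# fit height of an upright reel at the spindle axis to the mask
from scipy.optimize import minimize
def m(x,y,z):
    a=np.zeros(r.shape,np.uint8)
    for z0,z1,R in((-.02,-.016,.031),(.016,.02,.031),(-.016,.016,.024)):
        P=[proj([x+R*np.cos(t),y+R*np.sin(t),z+s],K,T) for s in(z0,z1) for t in np.linspace(0,6.28,60)]
        cv2.fillConvexPoly(a,cv2.convexHull(np.float32(P)).astype(np.int32),1)
    return a.astype(bool)
def sc(x,y,z): k=m(x,y,z); return (k&r).sum()/(k|r).sum()
for z in(.05,.053,.056,.06): print(z,max((sc(.543+a,-.284+b,z),a,b) for a in(-.002,-.001,0,.001,.002) for b in(-.002,-.001,0,.001,.002)))
S,Ks,Ts=cam('side'); print([(round(q['p'],2),np.round(q['pixel'],1)) for q in nets.spot_point('reel','side')[:3]],[proj([.543,-.284,z],Ks,Ts).round(1) for z in(.05,.056)])
E
```

```text
[ 0.54408219 -0.28491888  0.13758148] [-1.1280666   0.64894156 -0.11626888] 24.0
0.05 (np.float64(0.9389678862438089), 0, 0)
0.053 (np.float64(0.927062138049773), -0.001, 0.001)
0.056 (np.float64(0.9074102368220015), -0.002, 0.001)
0.06 (np.float64(0.8763068767486379), -0.002, 0.002)
[(0.61, array([408.1, 269.7])), (0.29, array([302.3, 180. ]))] [array([406.8, 268.7]), array([407. , 267.4])]
```

The mask fit agrees best with the reel fully home (centre at 0.050 m), as the 6 mm drop indicated. Handing in.

```bash
python3 -c "
from plant import order; print(order.sign_off())"
```

```text
the job is handed in; nothing more can be done
None
```

The wide reel was laid flat on the mat, let go of and taken afresh; it now sits fully home on the grey stand's spindle with the pin in a window, and the job is handed in at about 24 s.

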